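# Change the load of a curing box behind a tab-locked dial

### The job

Pinch the two release tabs of the curing box's dial, turn it to swing the locking bar clear and pull the tray right out. Move the cured amber rosette from the tray to the cork mat and lay every amber moulding bar flat on the tray floor, then push the tray fully home and turn the dial back until it locks with both tabs sprung out. Amber is brittle: handle it gently with a grip force under 40 N, and leave everything else where it is.

Things in the scene. Friction and masses are not known exactly. Their poses are not given: they have to be found in the camera images.
- cabinet: fixed white curing box, 200 deep (x), 180 wide (y), 70 high; grey lamp housing on top from 87 mm behind the front, to 120 high. Origin: on the bench under the middle of the front face; x points into the box (away from the robot), y left, z up. The tray comes out along its -x. The dial stands at the right front corner (axis at x -17, y -122 mm) on a pedestal of 32 mm radius.
- tray (a joint): the sliding tray, metres: 0 fully home, 0.17 fully out (stops at both ends); slides with about 2 N. It is held in by the locking bar unless the dial is turned fully open.
- tray_floor (a point): centre of the tray's inner floor, on its upper face 10 mm above the bench, axes along the box's. Inside 150 (x) by 152 (y) mm; side and back walls 20 mm above the floor, front plate 48 mm. Home: under the box's roof (underside 64 mm above the bench). Fully out: the inside ends 20 mm before the front face.
- tray_handle (a point): on the tray's black upright handle block, 24 (x) by 14 (y) mm, its top 14 mm above this point, its lower end 22 mm below; it stands 33 mm in front of the tray's front plate, joined to it by a 14 mm wide neck. Can be straddled from above, gripping the 14 mm width along the box's y.
- dial (a joint): angle of the tab-lock dial, rad, counter-clockwise from above: 0 locked (its steel bar, 62 mm long, lies across the right end of the tray front), 1.22 fully open (bar swung out beside the tray); stops at both ends. Teeth lock it at either end unless both tabs are pressed in (play 0.06 rad); then it turns with about 0.1 N m.
- dial_grip (a point): on the dial's axis, 100 mm above the bench; turns with the dial. The tabs face this frame's +y (tab_a) and -y (tab_b): grey ribbed plates 22 wide, 85 to 113 mm above the bench, outer faces 54 mm apart, 42 fully pressed. Between them a hub 29 mm wide, 117 mm high, with black wings along x (50 over all); below them a skirt of 27 mm radius, top at 83 mm.
- tab_a (a joint): inward travel of the tab on the dial's +y side, metres: 0 sprung out, 0.006 fully pressed; released beyond about 0.004; spring 3 N to 7 N.
- tab_b (a joint): the same for the tab on the dial's -y side.
- rosette: the cured piece: round stepped amber rosette, 46 mm diameter, 22 high (straight rim 13 high), about 45 g, at first lying on the tray floor inside the closed box. Origin: centre of its underside, z up.
- mat: square cork mat fixed to the bench, 110 x 110 x 4 mm. Origin: centre of its underside (its top is 4 mm above), axes along its sides.
- bar1: amber moulding bar, half-round top, 60 long (its x), 26 wide (its y), 20 high (flanks upright to 12 mm), about 45 g. Origin: centre of its underside, z up. Lies on the bench, flat side down, if present: two to four of the four bars are there.
- bar2: amber moulding bar, half-round top, 60 long (its x), 26 wide (its y), 20 high (flanks upright to 12 mm), about 45 g. Origin: centre of its underside, z up. Lies on the bench, flat side down, if present: two to four of the four bars are there.
- bar3: amber moulding bar, half-round top, 60 long (its x), 26 wide (its y), 20 high (flanks upright to 12 mm), about 45 g. Origin: centre of its underside, z up. Lies on the bench, flat side down, if present: two to four of the four bars are there.
- bar4: amber moulding bar, half-round top, 60 long (its x), 26 wide (its y), 20 high (flanks upright to 12 mm), about 45 g. Origin: centre of its underside, z up. Lies on the bench, flat side down, if present: two to four of the four bars are there.
- glue_jar: bystander, to be left alone: a jar, 54 mm wide, 75 tall; origin under its centre
- brush: bystander, to be left alone: a flat brush, 170 mm long, lying; origin under its centre
- sanding_block: bystander, to be left alone: a wooden sanding block 45 x 28 x 24 mm; origin under its centre
- tile_stack: bystander, to be left alone: a small stack of flat amber tiles, 50 x 45 x 24 mm in all; origin under its centre
- varnish_tin: bystander, to be left alone: a tin, 60 mm wide, 80 tall; origin under its centre
- water_cup: bystander, to be left alone: a cup, 72 mm wide, 70 tall; origin under its centre
Not all that is in view belongs to the job. Of the things shaped like the mat, the cork one is meant. What is shaped like the bar2 but pink or turquoise is not meant.

How it is judged:
By the outcome, as a careful person would: the job done as asked, in the order asked, and still so for the second after the job is handed in, with the robot touching nothing.
Of bar1, bar2, bar3, bar4 only 2 to 4 are there at a start; the rules pass over those that are not, and their reading is None.
At some moment in a run one of bar1, bar2, bar3, bar4, rosette may be knocked a few centimetres aside while the robot is not near it.
Once in a run the grip may slacken for a moment while it holds something.
It also fails if it takes over 210 s, if anything falls off the work surface, if the arm or the gripper's body presses on something with over 40 N, if the wrist force passes 120 N, or if a joint passes its speed limit or range.

### The arm

A 6-joint arm with a two-finger parallel gripper is mounted at the origin on the work surface. World frame = base frame: x ahead of the robot, y to its left, z up, the work surface at z = 0. Lengths are in m, angles in rad, forces in N, time in s.
With the tool pointing down it reaches from about 0.275 to 0.825 m from the base axis. Payload 5.2 kg.
Tool frame: the origin (TCP) lies at the very end of the fingers, on their centre line; the grasp point (between the pads) lies ctrl.grip_point_offset behind it (ctrl.grip_point_offset is the distance from the TCP to the grasp point, in m); z points along the fingers, y is the direction in which the jaws open and shut (so a half turn about z gives the same grasp; the last joint's range is limited). The gripper opens to 93 mm and grips with 3 to 60 N. Pads are 15 mm wide; open, the fingers measure 128 mm over their backs; the gripper's body (75 mm by 188 mm) begins 65 mm behind the grasp point.
Start: joints at [1.088, 0.259, 1.535, -0, 1.348, -0.203], TCP at [0.152, 0.529, 0.219] pointing down, gripper open.
Joint ranges: [-3.14, 3.14], [-0.91, 2.08], [0.19, 2.58], [-1.22, 4.36], [0.22, 2.71], [-3.12, 3.12]. Speed limits (rad/s): [2.57, 2.57, 3.14, 3.14, 3.14, 3.14].

### API

Orientations are given as a unit quaternion [w, x, y, z].
In Python, from rig import ctrl gives the robot as it stands.
- The arm moves only by the tool apply_moves, never from a script. Its argument "increments" is a list of rows, each a list of 5 numbers: the shift along the world's x, y, z in mm, then the turn about the world's z in degrees, then the opening in per cent of the stroke, from 0 (shut) to 100 (fully open). A call has 1 to 10 rows; each row shifts and turns the commanded pose from where the row before left it; what a row does not reach is not made up. A row lasts 1/10 s, in which the tool goes at most 50 mm and 8.59 degrees, less where a joint would pass 70% of its speed; a pose out of reach is approached as far as the arm can. A call with a gripper value outside its range is refused whole. The fingers move at their own pace and stop on an object; the grip force is fixed at half the most. Time passes only in rows, so rows that do not move let the fingers close. It gives the time, the measured TCP pose, the force and the opening at its end, in the units of the state.
- ctrl.state(): the state, without advancing time (a new reading comes with each control period).
- ctrl.get_image(name): name is "scene" or "top" or "wrist"; returns (picture, depth): 420x560x3 uint8, red, green, blue; 420x560 float32, m along the optical axis (not along the pixel's ray), 0 where there is no reading.
- ctrl.get_calibration(name): a dict with "K" (3x3 intrinsics, pixels), "R" (3x3) and "t" (3): a world point X has camera coordinates R X + t; the wrist camera has in their place "mount" (4x4, takes a point from camera to tool coordinates, whose origin is the TCP and whose axes are the flange's). Camera axes: x right, y down, z forward; pixel columns grow to the right and rows downward; lengths in m; the calibration is good to about 2 mm. A picture is of the moment at which its call begins: read the wrist's pose just before it. get_calibration takes no time and is no camera call.
- ctrl.finish_job(): hands the job in, once; it reports no verdict.
The state is a dict: "clock": time; "joints": joint angles; "qd": joint speeds; "joint_torque": joint torques, N m; "eef_pos": TCP position; "ee_rot": TCP orientation; "wrist_force": force on the tool from outside, world axes, zero at the start; "ft_torque": the same for the moment, N m; "gripper_width": finger opening in m.
Only numpy, scipy, OpenCV 4.12 (cv2) and the standard library are available. Lean on these libraries where they do the work, as an engineer would, in place of code of your own. Each camera call takes 0.05 s, during which the arm holds its last target.

## Working session

There is one attempt and no reset: what is moved stays moved. The work goes in short steps, Python scripts to look and compute and a tool call to move; the robot and the scene stay as the last step left them, time stands still between calls to the robot, and variables do not carry over. Pictures are saved under pics/ and viewed, and the job is handed in when it is done.

Besides the shell and the picture viewer there is one more tool, called after "Call:" by a JSON object that holds its "api" and its "payload". apply_moves: Moves the arm, as the interface text tells. Its arguments: {"type":"object","properties":{"increments":{"type":"array"}},"required":["increments"]}

```bash
ls; mkdir -p pics
cat > h.py <<'E'
import numpy as np, cv2
from rig import ctrl
def img(n,save=None):
    p,d=ctrl.get_image(n)
    if save: cv2.imwrite('pics/'+save+'.png',cv2.cvtColor(p,cv2.COLOR_RGB2BGR))
    return p,d
def cam(n,st=None):
    c=ctrl.get_calibration(n); K=np.array(c['K'])
    if 'R' in c: R=np.array(c['R']);t=np.array(c['t']); return K,R,t
    M=np.array(c['mount']); w,x,y,z=st['ee_rot']
    from scipy.spatial.transform import Rotation as Ro
    T=np.eye(4);T[:3,:3]=Ro.from_quat([x,y,z,w]).as_matrix();T[:3,3]=st['eef_pos']
    C=np.linalg.inv(T@M); return K,C[:3,:3],C[:3,3]
def onplane(c,uv,z):
    K,R,t=c; o=-R.T@t; d=R.T@np.linalg.inv(K)@np.array([uv[0],uv[1],1.]); return o+d*(z-o[2])/d[2]
def pts(c,d):
    K,R,t=c; v,u=np.mgrid[:d.shape[0],:d.shape[1]]
    P=np.stack([u,v,np.ones_like(u)],-1)@np.linalg.inv(K).T*d[...,None]
    return (P-t)@R
def proj(c,X):
    K,R,t=c; p=K@(R@np.array(X)+t); return p[:2]/p[2]
E
python3 - <<'E'
from h import *
print(ctrl.state()); print(ctrl.grip_point_offset)
for n in('scene','top'):
    img(n,n+'0'); c=cam(n); print(n,c[0].tolist(),(-c[1].T@c[2]).tolist())
st=ctrl.state(); img('wrist','wrist0'); print(ctrl.get_calibration('wrist'))
E
```

```text
pics
{'clock': 0.0, 'joints': array([ 1.08819874e+00,  2.59354683e-01,  1.53603009e+00, -3.50490210e-06,
        1.34800763e+00, -2.02801420e-01]), 'qd': array([ 0.0008128 ,  0.00040424, -0.00084015,  0.00132725, -0.00040329,
       -0.00017206]), 'joint_torque': array([ 1.36842973e-03, -4.37287474e+01, -2.84006131e+01,  7.19132577e-02,
        4.12952411e-02, -1.61266480e-04]), 'eef_pos': array([0.15161818, 0.52814192, 0.21783269]), 'ee_rot': array([-3.00776144e-04,  1.39441755e-01,  9.90229866e-01, -8.48121835e-04]), 'wrist_force': array([-0.06887913, -0.07096268, -0.12080541]), 'ft_torque': array([ 0.00735365,  0.02198808, -0.00573415]), 'gripper_width': 0.0930093786475712}
0.0188
scene [[404.8193071679996, 0.0, 273.8204380291712], [0.0, 404.8193071679996, 209.9358399239923], [0.0, 0.0, 1.0]] [0.8397841960046145, 0.5318523600034455, 0.935067468778965]
top [[471.1603442515025, 0.0, 277.85871867330616], [0.0, 471.1603442515025, 209.3147242086956], [0.0, 0.0, 1.0]] [0.28565482448762647, 0.02102395200503642, 1.4132717490703874]
{'K': array([[292.13636625,   0.        , 276.34129354],
       [  0.        , 292.13636625, 213.06820967],
       [  0.        ,   0.        ,   1.        ]]), 'mount': array([[ 4.30787662e-04, -9.67017209e-01, -2.54710684e-01,
         7.05114112e-02],
       [ 9.99999869e-01,  4.86902484e-04, -1.57258720e-04,
         8.75207511e-04],
       [ 2.76091153e-04, -2.54710583e-01,  9.67017292e-01,
        -1.66285796e-01],
       [ 0.00000000e+00,  0.00000000e+00,  0.00000000e+00,
         1.00000000e+00]])}
```

View pics/scene0.png

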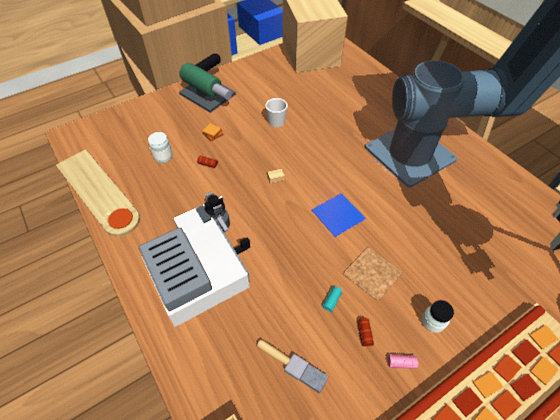

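View pics/top0.png

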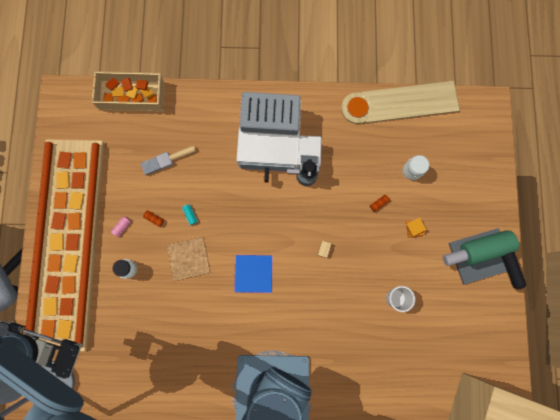

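View pics/wrist0.png

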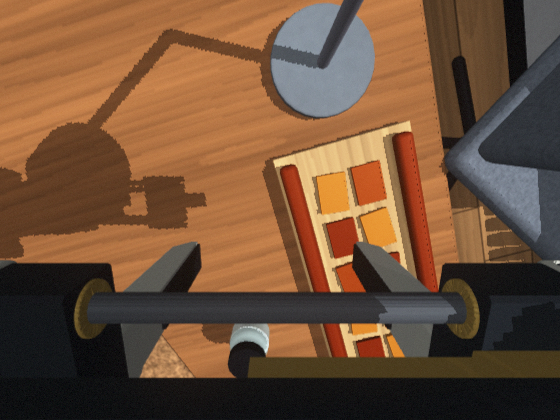

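```bash
cat > m.py <<'E'
from h import *
for n in('scene','top'):
    p,d=img(n); c=cam(n)
    print(n,proj(c,[0,0,0]),proj(c,[.5,0,0]),proj(c,[.5,.3,0]))
    h=cv2.cvtColor(p,cv2.COLOR_RGB2HSV)
    X=pts(c,d)
    for nm,lo,hi in(('red',(0,190,60),(8,255,255)),('pink',(150,80,120),(175,255,255)),('turq',(80,120,80),(100,255,255)),('blue',(110,180,100),(130,255,255)),('org',(9,200,150),(20,255,255))):
        m=cv2.inRange(h,lo,hi)
        k,l,s,ce=cv2.connectedComponentsWithStats(m)
        for i in range(1,k):
            if s[i,4]>25:
                P=X[l==i]; 
                print(nm,ce[i].round(),s[i,4],onplane(c,ce[i],.01).round(3),np.median(P,0).round(3),P[:,2].max().round(3))
    cv2.imwrite(f'pics/c_{n}.png',cv2.resize(cv2.cvtColor(p,cv2.COLOR_RGB2BGR)[(slice(100,260),slice(220,340)) if n=='top' else (slice(180,330),slice(130,270))],None,fx=4.5 if n=='top' else 3.8,fy=3.7))
    if n=='top':
        b=cv2.cvtColor(p,cv2.COLOR_RGB2BGR)
        cv2.imwrite('pics/bars.png',np.hstack([cv2.resize(b[180:280,100:220],None,fx=3.3,fy=3.3),cv2.resize(b[170:270,340:460],None,fx=3.3,fy=3.3)]))
E
python3 m.py
```

```text
scene [409.77628783 152.87464707] [277.39910548 224.5253462 ] [345.106938   310.80887265]
red [207. 161.] 154 [ 0.558 -0.312  0.01 ] [ 0.559 -0.308  0.015] 0.935
red [121. 218.] 86 [ 0.86  -0.253  0.01 ] [ 0.853 -0.245  0.018] 0.935
red [471. 365.] 1913 [0.351 0.551 0.01 ] [0.368 0.55  0.036] 0.935
red [365. 332.] 301 [0.496 0.367 0.01 ] [0.499 0.368 0.017] 0.023
red [526. 352.] 364 [0.226 0.598 0.01 ] [0.235 0.597 0.024] 0.029
red [555. 354.] 69 [0.175 0.635 0.01 ] [0.187 0.633 0.024] 0.028
red [506. 368.] 142 [0.291 0.596 0.01 ] [0.301 0.594 0.024] 0.028
red [525. 387.] 427 [0.289 0.644 0.01 ] [0.298 0.643 0.024] 0.935
red [546. 407.] 465 [0.286 0.692 0.01 ] [0.302 0.687 0.036] 0.935
red [467. 402.] 433 [0.414 0.598 0.01 ] [0.421 0.596 0.024] 0.935
red [510. 402.] 62 [0.341 0.647 0.01 ] [0.348 0.644 0.025] 0.935
red [500. 409.] 63 [0.37  0.643 0.01 ] [0.378 0.642 0.024] 0.935
red [447. 414.] 77 [0.469 0.591 0.01 ] [0.47  0.589 0.024] 0.028
pink [403. 361.] 277 [0.469 0.464 0.01 ] [0.471 0.464 0.017] 0.024
turq [332. 299.] 254 [0.511 0.261 0.01 ] [0.513 0.262 0.017] 0.935
blue [264.
[... 1655 characters left out ...]
0.01 ] [ 0.553 -0.314  0.019] 1.413
org [ 58. 221.] 145 [0.479 0.645 0.01 ] [0.476 0.639 0.023] 1.413
org [152. 218.] 100 [0.491 0.368 0.01 ] [0.489 0.365 0.019] 0.027
org [ 74. 221.] 157 [0.479 0.598 0.01 ] [0.477 0.592 0.024] 1.413
org [415. 228.] 254 [ 0.479 -0.425  0.01 ] [ 0.476 -0.421  0.023] 1.413
org [ 72. 242.] 145 [0.417 0.598 0.01 ] [0.415 0.592 0.023] 1.413
org [ 54. 263.] 158 [0.353 0.644 0.01 ] [0.352 0.637 0.024] 1.413
org [ 52. 284.] 158 [0.291 0.645 0.01 ] [0.292 0.639 0.023] 0.031
org [ 68. 285.] 168 [0.291 0.599 0.01 ] [0.29  0.593 0.023] 1.413
org [ 66. 306.] 170 [0.229 0.599 0.01 ] [0.23  0.593 0.023] 0.03
org [ 48. 328.] 166 [0.168 0.644 0.01 ] [0.169 0.637 0.024] 1.413
```

View pics/bars.png

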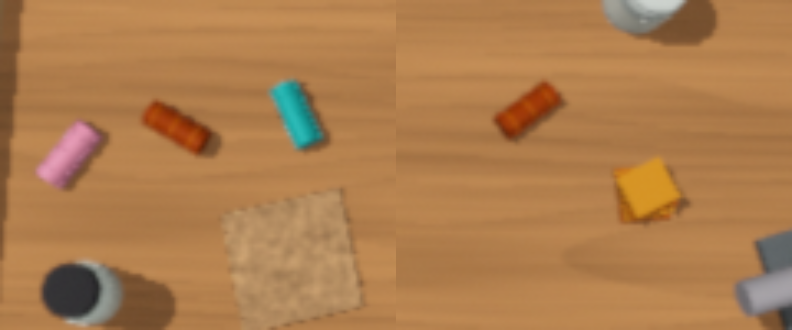

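View pics/c_top.png

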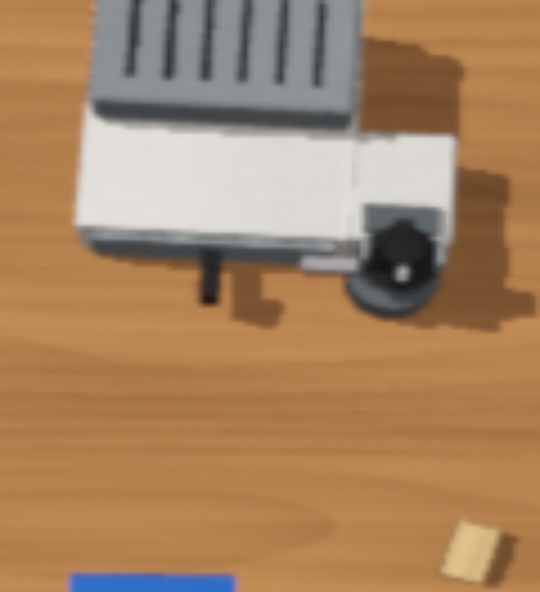

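View pics/c_scene.png

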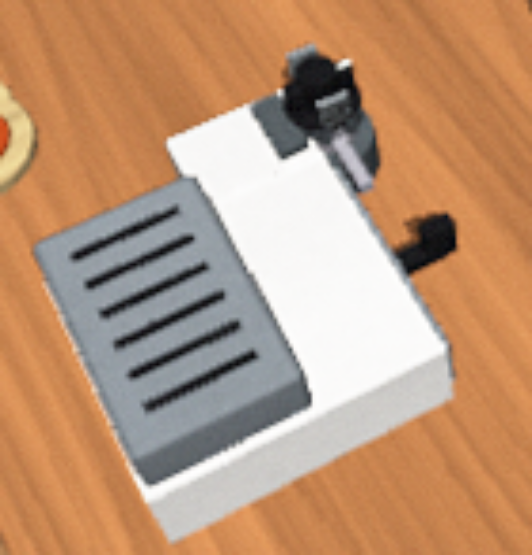

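```bash
cat > cab.py <<'E'
from h import *
for n in('top','scene'):
    p,d=img(n); c=cam(n); X=pts(c,d); ok=(d>0)&(X[...,0]>.45)&(X[...,0]<1)&(X[...,1]>-.2)&(X[...,1]<.2)
    def rect(lo,hi,extra=True):
        P=X[ok&(X[...,2]>lo)&(X[...,2]<hi)&extra]
        r=cv2.minAreaRect(P[:,:2].astype(np.float32)*1000); b=cv2.boxPoints(r)
        return len(P),np.round(r[0],1),np.round(r[1],1),round(r[2],2),b.round(0).tolist()
    print(n,'roof',rect(.067,.074)); print('lamp',rect(.112,.124,X[...,1]>-.05))
    print('dialtop',rect(.108,.124,(X[...,0]<.72)&(X[...,1]<-.04)))
    print('skirt',rect(.078,.088,(X[...,0]<.72)&(X[...,1]<-.03)))
    print('handle',rect(.03,.06,(X[...,0]<.66)&(X[...,1]>-.02)))
    h=cv2.cvtColor(p,cv2.COLOR_RGB2HSV)
E
python3 cab.py
```

```text
top roof (1787, array([728.9,  -7. ]), array([245.8, 241.3]), 89.14, [[606.0, -128.0], [848.0, -132.0], [851.0, 114.0], [610.0, 118.0]])
lamp (1849, array([796.6,  28.5]), array([159.7, 110.9]), 87.8, [[738.0, -49.0], [849.0, -53.0], [855.0, 106.0], [744.0, 110.0]])
dialtop (133, array([633.4, -93.4]), array([55.4, 42.5]), 56.71, [[600.0, -105.0], [636.0, -128.0], [666.0, -82.0], [631.0, -59.0]])
skirt (140, array([652.5, -93.3]), array([50.2, 93.4]), 86.7, [[604.0, -116.0], [698.0, -121.0], [701.0, -71.0], [607.0, -66.0]])
handle (206, array([629.8,  50.8]), array([136.2,  51.5]), 86.96, [[600.0, -16.0], [652.0, -19.0], [659.0, 117.0], [608.0, 120.0]])
scene roof (2838, array([733.6,  -6.8]), array([248.5, 248.9]), 87.78, [[604.0, -126.0], [853.0, -136.0], [863.0, 113.0], [614.0, 122.0]])
lamp (2990, array([801.4,  29.5]), array([160.8, 110. ]), 87.79, [[743.0, -49.0], [853.0, -53.0], [859.0, 108.0], [749.0, 112.0]])
dialtop (162, array([639.3, -92.3]), array([42.9, 53.7]), 21.27, [[610.0, -75.0], [629.0, -125.0], [669.0, -110.0], [650.0, -59.0]])
skirt (146, array([647.4, -91.7]), array([51., 71.]), 87.06, [[611.0, -115.0], [682.0, -119.0], [684.0, -68.0], [613.0, -64.0]])
handle (182, array([633.7,  47.4]), array([128.3,  48.6]), 87.83, [[607.0, -16.0], [656.0, -18.0], [660.0, 111.0], [612.0, 112.0]])
```

Call:
{"api": "apply_moves", "payload": {"increments": [[24,-32,4,0.8,100],[24,-32,4,0.8,100],[24,-32,4,0.8,100],[24,-32,4,0.8,100],[24,-32,4,0.8,100],[24,-32,4,0.8,100],[24,-32,4,0.8,100],[24,-32,4,0.8,100],[24,-32,4,0.8,100],[24,-32,4,0.8,100]]}}

```text
clock: 1.35
eef_pos: [0.3926, 0.2072, 0.259]
ee_rot: [0.0, 0.07, 0.998, 0.0]
wrist_force: [0.8, 0.1, 0.2]
gripper_width: 0.0929
```

Call:
{"api": "apply_moves", "payload": {"increments": [[24,-32,0,0.8,100],[24,-32,0,0.8,100],[24,-32,0,0.8,100],[24,-32,0,0.8,100],[24,-32,0,0.8,100],[24,-32,0,0.8,100],[24,-32,0,0.8,100],[0,0,0,0,100],[0,0,0,0,100]]}}

```text
clock: 2.25
eef_pos: [0.5598, -0.0159, 0.258]
ee_rot: [-0.001, 0.022, 1.0, 0.0]
wrist_force: [-0.1, 0.5, -1.0]
gripper_width: 0.0934
```

Run:
```python
from h import *
st=ctrl.state(); p,d=img('wrist','w1'); np.savez('w1.npz',p=p,d=d,pos=st['eef_pos'],q=st['ee_rot'])
print(st['eef_pos'],st['ee_rot'],st['joints'],st['wrist_force'])
```

```text
[ 0.55979557 -0.01590362  0.25804762] [-6.66147189e-04  2.21978826e-02  9.99753317e-01  3.40102708e-04] [-2.27828895e-01  2.54777223e-01  1.44370832e+00  3.97002728e-04
  1.44455023e+00 -1.75427607e+00] [-0.05681956  0.46895471 -1.04554226]
```

View pics/w1.png

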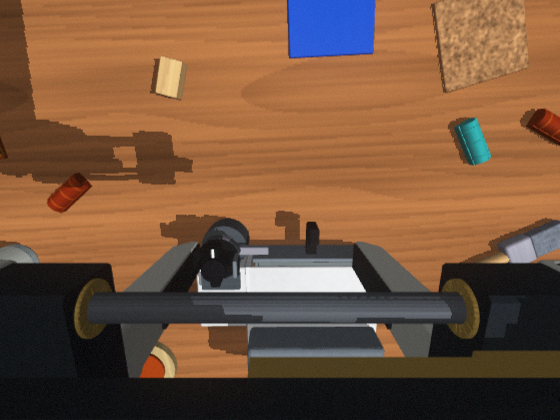

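Call:
{"api": "apply_moves", "payload": {"increments": [[30,-15,0,-0.3,100],[30,-15,0,-0.3,100],[30,-15,0,-0.2,100],[0,0,0,0,100],[0,0,0,0,100]]}}

```text
clock: 2.8
eef_pos: [0.6492, -0.059, 0.2583]
ee_rot: [-0.001, 0.028, 1.0, 0.0]
wrist_force: [-0.3, 0.9, -0.1]
gripper_width: 0.0932
```

```bash
cat > w.py <<'E'
import sys
from h import *
st=ctrl.state(); p,d=img('wrist',sys.argv[1]); np.savez(sys.argv[1]+'.npz',p=p,d=d,pos=st['eef_pos'],q=st['ee_rot'])
print(st['clock'],st['eef_pos'].round(4),st['ee_rot'].round(4),st['wrist_force'].round(1))
from scipy.spatial.transform import Rotation as Ro
w,x,y,z=st['ee_rot']; t=Ro.from_quat([x,y,z,w]).as_matrix()[:,1]; print('yaw tool y',np.degrees(np.arctan2(t[1],t[0])).round(2))
E
python3 w.py w2
cat > ld.py <<'E'
from h import *
def ld(n):
    z=np.load(n+'.npz'); st=dict(eef_pos=z['pos'],ee_rot=z['q']); return z['p'],z['d'],cam('wrist',st)
E
python3 - <<'E'
from ld import *
p,d,c=ld('w2'); X=pts(c,d); 
cv2.imwrite('pics/w2c.png',cv2.resize(cv2.cvtColor(p,cv2.COLOR_RGB2BGR)[100:300,160:400],None,fx=3.3,fy=3))
ok=(d>0)&(X[...,0]>.5)&(X[...,0]<.74)&(X[...,1]>-.16)&(X[...,1]<.16)
def rect(lo,hi,e):
    m=ok&(X[...,2]>lo)&(X[...,2]<hi)&e; m=m&(d<.5)
    P=X[m]; r=cv2.minAreaRect(P[:,:2].astype(np.float32)*1000); print(len(P),np.round(r[0],1),np.round(r[1],1),round(r[2],2),np.median(P[:,2]),cv2.boxPoints(r).round(0).tolist())
dl=(X[...,1]<-.05)&(X[...,0]<.68)
rect(.113,.122,dl); rect(.108,.116,dl); rect(.079,.087,dl)
ha=(X[...,0]<.64)&(X[...,1]>-.02)&(X[...,1]<.12); rect(.045,.07,ha)
rect(.064,.076,(X[...,0]<.73)&(X[...,0]>.66)&(X[...,1]>-.05))
E
```

```text
2.8 [ 0.6492 -0.059   0.2583] [-7.000e-04  2.760e-02  9.996e-01  4.000e-04] [-0.3  0.9 -0.1]
yaw tool y 86.83
645 [636.2 -91.7] [53.4 27.8] 83.21 0.11707438131720052 [[619.0, -117.0], [647.0, -120.0], [653.0, -67.0], [626.0, -63.0]]
447 [636.5 -91.7] [55.3 44.9] 56.62 0.11197610927103861 [[603.0, -102.0], [640.0, -127.0], [670.0, -81.0], [633.0, -56.0]]
755 [644.6 -92.4] [48.7 70.2] 88.91 0.08367090557764632 [[609.0, -116.0], [679.0, -117.0], [680.0, -69.0], [610.0, -67.0]]
289 [618.1  30.8] [14.5 23.5] 87.38 0.06552134939924904 [[606.0, 24.0], [630.0, 23.0], [630.0, 37.0], [607.0, 39.0]]
6716 [695.   34.5] [169.  70.] 89.99 0.0703241869997813 [[660.0, -50.0], [730.0, -50.0], [730.0, 119.0], [660.0, 119.0]]
```

View pics/w2c.png

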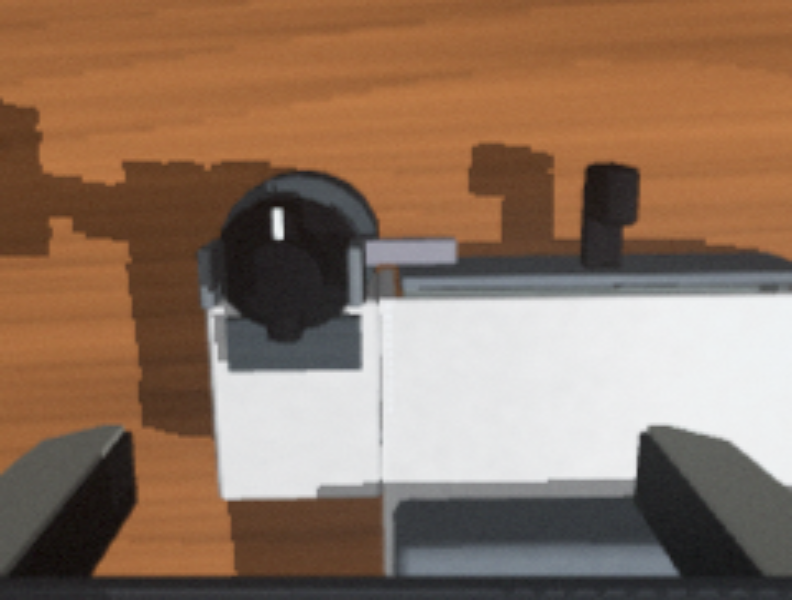

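Call:
{"api": "apply_moves", "payload": {"increments": [[-6,-16,-20,0.5,100],[-7,-17,-30,0.5,100],[0,0,-40,0,100],[0,0,-30,0,100],[0,0,0,0,100],[0,0,0,0,100]]}}

```text
clock: 3.45
eef_pos: [0.6364, -0.0924, 0.1398]
ee_rot: [0.0, 0.019, 1.0, 0.0]
wrist_force: [-0.5, 0.0, 0.8]
gripper_width: 0.0928
```

```bash
python3 w.py w3
```

```text
3.45 [ 0.6364 -0.0924  0.1398] [1.000e-04 1.900e-02 9.998e-01 0.000e+00] [-0.5  0.   0.8]
yaw tool y 87.82
```

View pics/w3.png

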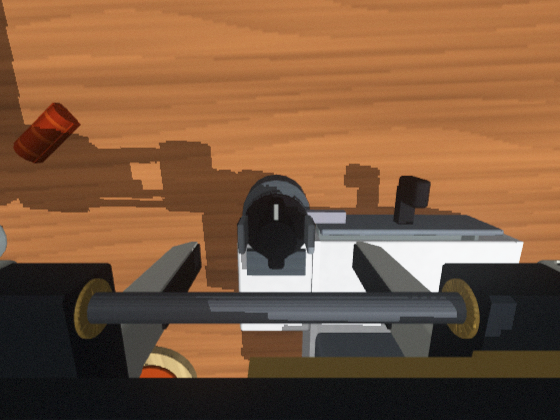

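Call:
{"api": "apply_moves", "payload": {"increments": [[0,0.5,-30,0,100],[0,0,-22,0,100],[0,0,0,0,100],[0,0,0,0,80],[0,0,0,0,70],[0,0,0,0,62],[0,0,0,0,62],[0,0,0,0,62]]}}

```text
clock: 4.3
eef_pos: [0.6372, -0.093, 0.0873]
ee_rot: [0.0, 0.019, 1.0, -0.0]
wrist_force: [0.5, 0.6, 0.2]
gripper_width: 0.0593
```

Call:
{"api": "apply_moves", "payload": {"increments": [[0,0,0,0,56],[0,0,0,0,52],[0,0,0,0,48],[0,0,0,0,44],[0,0,0,0,44],[0,0,0,0,44]]}}

```text
clock: 4.9
eef_pos: [0.637, -0.0929, 0.0869]
ee_rot: [0.0, 0.019, 1.0, -0.0]
wrist_force: [-0.4, -0.7, 4.8]
gripper_width: 0.0409
```

Call:
{"api": "apply_moves", "payload": {"increments": [[0,0,0,4,42],[0,0,0,4,42],[0,0,0,4,42],[0,0,0,4,42],[0,0,0,4,42],[0,0,0,4,42],[0,0,0,4,42],[0,0,0,4,42]]}}

```text
clock: 5.7
eef_pos: [0.6369, -0.0924, 0.0871]
ee_rot: [0.0, -0.258, 0.966, 0.0]
wrist_force: [-0.6, 1.3, 4.4]
gripper_width: 0.0395
```

```bash
python3 w.py w4
```

```text
5.7 [ 0.6369 -0.0924  0.0871] [ 2.000e-04 -2.582e-01  9.661e-01  3.000e-04] [-0.6  1.3  4.4]
yaw tool y 119.93
```

View pics/w4.png

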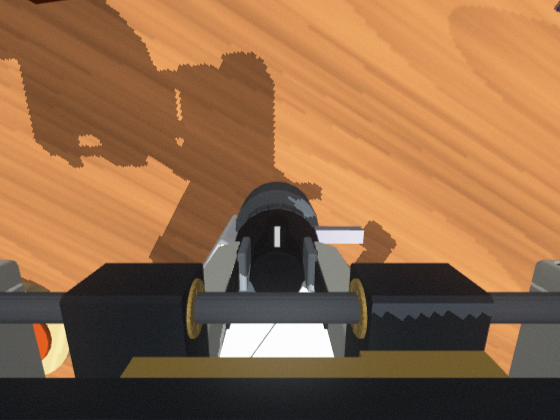

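The bar (about 340,235) and pointer turn with the gripper; carry on to the stop.

Call:
{"api": "apply_moves", "payload": {"increments": [[0,0,0,4,42],[0,0,0,4,42],[0,0,0,4,42],[0,0,0,4,42],[0,0,0,4,42],[0,0,0,4,42],[0,0,0,4,42],[0,0,0,4,42],[0,0,0,4,42],[0,0,0,2,42]]}}

```text
clock: 6.75
eef_pos: [0.6364, -0.092, 0.0868]
ee_rot: [-0.0, -0.559, 0.829, 0.001]
wrist_force: [-1.7, 2.5, 4.4]
gripper_width: 0.0396
```

```bash
python3 w.py w5; python3 -c "
from rig import ctrl
s=ctrl.state();print(s['joints'],s['ft_torque'])"
```

```text
6.75 [ 0.6364 -0.092   0.0868] [-0.000e+00 -5.585e-01  8.295e-01  8.000e-04] [-1.7  2.5  4.4]
yaw tool y 157.91
[-3.17264404e-01  5.29437468e-01  1.46321236e+00  9.71885480e-04
  1.15017906e+00 -3.07463681e+00] [ 0.58739239  0.56733912 -0.03636526]
```

View pics/w5.png

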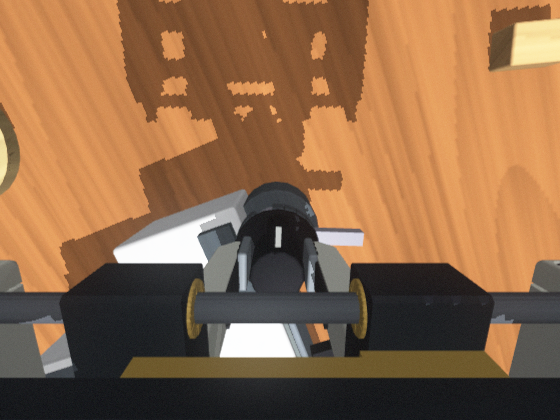

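Call:
{"api": "apply_moves", "payload": {"increments": [[0,0,0,0,55],[0,0,0,0,70],[0,0,0,0,80],[0,0,0,0,80],[0,0,25,0,80],[0,0,40,0,80],[-5,30,15,-8,80],[-5,30,0,-8,80],[-5,30,0,-8,80],[-3,30,0,-8,80]]}}

```text
clock: 7.8
eef_pos: [0.6187, 0.0275, 0.1667]
ee_rot: [0.0, -0.304, 0.953, -0.0]
wrist_force: [0.2, -0.5, -0.6]
gripper_width: 0.0747
```

Call:
{"api": "apply_moves", "payload": {"increments": [[0,0,0,-8,80],[0,0,0,-8,80],[0,0,0,-8,80],[0,0,0,-8,80],[0,0,0,-6,80],[0,0,0,0,80],[0,0,0,0,80]]}}

```text
clock: 8.5
eef_pos: [0.6189, 0.0268, 0.1664]
ee_rot: [-0.0, 0.018, 1.0, -0.0]
wrist_force: [-0.5, -0.6, 0.3]
gripper_width: 0.0746
```

```bash
python3 w.py w6
python3 - <<'E'
from ld import *
p,d,c=ld('w6'); X=pts(c,d)
def rect(m):
    P=X[m&(d>0)]; r=cv2.minAreaRect(P[:,:2].astype(np.float32)*1000); print(len(P),np.round(r[0],1),np.round(r[1],1),round(r[2],2),np.median(P[:,2]))
rect((X[...,0]<.645)&(X[...,0]>.56)&(X[...,1]>-.02)&(X[...,1]<.09)&(X[...,2]>.05)&(X[...,2]<.08))
E
```

```text
8.5 [0.6189 0.0268 0.1664] [-1.000e-04  1.820e-02  9.998e-01 -2.000e-04] [-0.5 -0.6  0.3]
yaw tool y 87.92
388 [617.7  31.2] [13.6 23.1] 88.18 0.06573116352995831
```

View pics/w6.png

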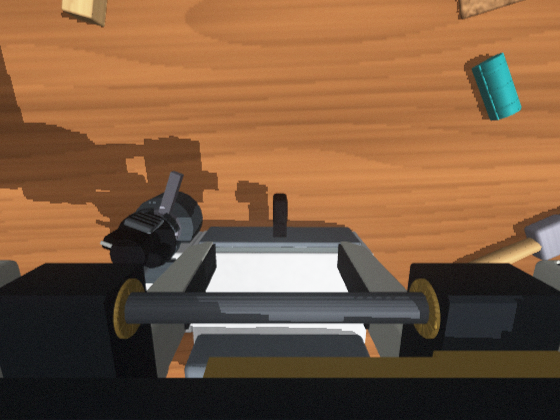

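Call:
{"api": "apply_moves", "payload": {"increments": [[-1,4.5,-30,0,80],[0,0,-40,0,70],[0,0,-35,0,60],[0,0,-25,0,60],[0,0,0,0,60],[0,0,0,0,40],[0,0,0,0,20],[0,0,0,0,12],[0,0,0,0,12],[0,0,0,0,12]]}}

```text
clock: 9.55
eef_pos: [0.6184, 0.0316, 0.0376]
ee_rot: [0.001, 0.019, 1.0, -0.0]
wrist_force: [0.1, -1.1, -0.7]
gripper_width: 0.0206
```

Call:
{"api": "apply_moves", "payload": {"increments": [[-10,0.4,0,0,10],[-20,0.8,0,0,10],[-20,0.8,0,0,10],[-20,0.8,0,0,10],[-20,0.8,0,0,10],[-20,0.8,0,0,10],[-20,0.8,0,0,10],[-20,0.8,0,0,10],[-15,0.6,0,0,10],[0,0,0,0,10]]}}

```text
clock: 10.55
eef_pos: [0.4514, 0.0367, 0.0375]
ee_rot: [0.0, 0.019, 1.0, -0.001]
wrist_force: [-1.9, -9.7, 2.8]
gripper_width: 0.0139
```

Call:
{"api": "apply_moves", "payload": {"increments": [[-3,0.5,0,0,10],[-2,0.5,0,0,10],[0,0,0,0,10],[0,0,0,0,40],[0,0,0,0,60],[0,0,0,0,60],[0,0,30,0,60],[0,0,40,0,70],[0,0,40,0,100],[0,0,40,0,100]]}}

```text
clock: 11.55
eef_pos: [0.4472, 0.0397, 0.188]
ee_rot: [-0.0, 0.019, 1.0, 0.0]
wrist_force: [0.7, -0.2, 0.4]
gripper_width: 0.0654
```

Call:
{"api": "apply_moves", "payload": {"increments": [[35,0,20,0,100],[35,0,20,0,100],[35,0,20,0,100],[0,0,0,0,100],[0,0,0,0,100]]}}

```text
clock: 12.05
eef_pos: [0.5527, 0.0396, 0.246]
ee_rot: [-0.001, 0.019, 1.0, 0.0]
wrist_force: [-0.9, -1.0, -0.4]
gripper_width: 0.0928
```

```bash
python3 w.py w7; python3 -c "
from h import *
img('top','top1')"
```

```text
12.05 [0.5527 0.0396 0.246 ] [-6.000e-04  1.920e-02  9.998e-01  2.000e-04] [-0.9 -1.  -0.4]
yaw tool y 87.8
```

View pics/w7.png

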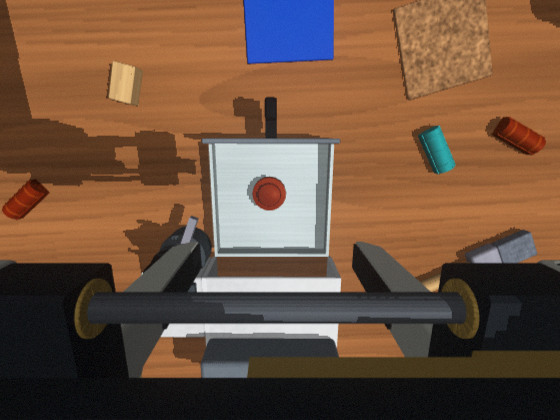

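View pics/top1.png

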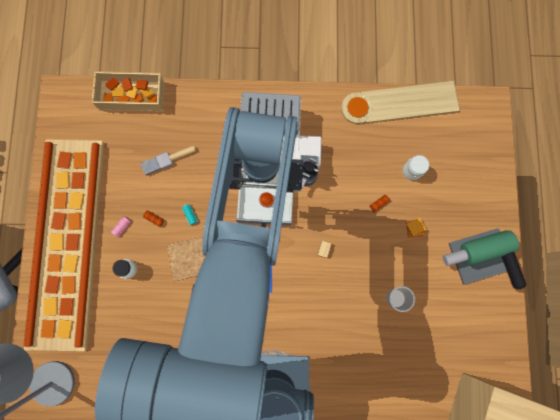

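```bash
cat > meas.py <<'E'
import sys
from ld import *
p,d,c=ld(sys.argv[1]); X=pts(c,d); h=cv2.cvtColor(p,cv2.COLOR_RGB2HSV)
m=cv2.inRange(h,(0,190,50),(10,255,255)); m[258:]=0
k,l,s,ce=cv2.connectedComponentsWithStats(m)
for i in range(1,k):
    if s[i,4]<100: continue
    P=X[(l==i)&(d>0)]; zt=np.percentile(P[:,2],98)
    r=cv2.minAreaRect(P[:,:2].astype(np.float32)*1000); b=cv2.boxPoints(r)
    e=max([(np.hypot(*(b[j+1]-b[j])),b[j+1]-b[j]) for j in range(3)],key=lambda q:q[0])[1]
    print('red',ce[i].round(),s[i,4],'c',np.round(r[0],1),np.round(r[1],1),'long dir',round(np.degrees(np.arctan2(e[1],e[0]))%180,1),'zmax',zt.round(4))
    top=P[P[:,2]>zt-.004]; print('   top mean',top.mean(0).round(4))
# mat
m=cv2.inRange(h,(10,40,90),(22,150,230));
E
python3 meas.py w7
python3 - <<'E'
from ld import *
p,d,c=ld('w7'); X=pts(c,d)
m=(d>0)&(X[...,2]>.0025)&(X[...,2]<.007)&(X[...,1]>.1)&(X[...,0]<.46)
k,l,s,ce=cv2.connectedComponentsWithStats(m.astype(np.uint8))
for i in range(1,k):
    if s[i,4]>1000:
        P=X[l==i]; r=cv2.minAreaRect(P[:,:2].astype(np.float32)*1000); print('mat',ce[i],s[i,4],np.round(r[0],1),np.round(r[1],1),r[2],cv2.boxPoints(r).round(0).tolist())
# cork corners by pixel
for uv in((393,10),(410,98),(493,74),(484,0)): print(uv,onplane(c,uv,.004).round(4))
for uv in((215,142),(330,143),(326,248),(219,250)): print('tray',uv,onplane(c,uv,.01).round(4))
m=(d>0)&(X[...,2]>.006)&(X[...,2]<.014)&(X[...,1]>-.1)&(X[...,1]<.12)&(X[...,0]>.42)&(X[...,0]<.65)
P=X[m]; r=cv2.minAreaRect(P[:,:2].astype(np.float32)*1000);print('floor',r)
E
```

```text
red [520. 135.] 1060 c [494.  370.8] [67.8 30.8] long dir 61.2 zmax 0.0213
   top mean [0.4944 0.3657 0.0193]
red [ 24. 200.] 976 c [ 554.2 -317.5] [32.3 64.6] long dir 127.1 zmax 0.0212
   top mean [ 0.555  -0.3134  0.0192]
mat [442.74308964  44.11947817] 7742 [376.9 257.7] [109.9 110.3] 14.031132698059082 [[310.0, 298.0], [337.0, 191.0], [444.0, 217.0], [417.0, 324.0]]
(393, 10) [0.3386 0.1913 0.004 ]
(410, 98) [0.4405 0.2199 0.004 ]
(493, 74) [0.4156 0.3243 0.004 ]
(484, 0) [0.3321 0.301  0.004 ]
tray (215, 142) [ 0.4866 -0.0392  0.01  ]
tray (330, 143) [0.4938 0.1146 0.01  ]
tray (326, 248) [0.6438 0.11   0.01  ]
tray (219, 250) [ 0.641  -0.0474  0.01  ]
floor ((571.3058471679688, 6.024147033691406), (206.35411071777344, 160.65745544433594), 87.8369140625)
```

Run:
```python
from ld import *
p,d,c=ld('w7'); X=pts(c,d); h=cv2.cvtColor(p,cv2.COLOR_RGB2HSV); print(h[193,269],h[205,260],h[135,520])
b=np.zeros(d.shape,bool); b[160:230,235:305]=1
for lo,hi in((.028,.04),(.02,.036),(.018,.026)):
    P=X[b&(d>0)&(X[...,2]>lo)&(X[...,2]<hi)]; ce,r=cv2.minEnclosingCircle(P[:,:2].astype(np.float32)*1000); print(lo,len(P),np.round(ce,1),round(r,1),P[:,2].max(),P.mean(0).round(4))
```

```text
[  5 179 147] [  5 182 133] [  6 219 136]
0.028 356 [557.7  29.9] 14.8 0.03353390115116713 [0.5575 0.03   0.0304]
0.02 873 [557.9  30.3] 22.9 0.03353390115116713 [0.5569 0.0304 0.0266]
0.018 475 [557.9  30.3] 22.9 0.025909965718005246 [0.5564 0.0306 0.0237]
```

Call:
{"api": "apply_moves", "payload": {"increments": [[5,-9.5,-40,0,100],[0,0,-45,0,100],[0,0,-45,0,85],[0,0,-40,0,80],[0,0,-30,0,75],[0,0,-20,0,75],[0,0,0,0,75],[0,0,0,0,75]]}}

```text
clock: 12.95
eef_pos: [0.5568, 0.0299, 0.0267]
ee_rot: [-0.001, 0.019, 1.0, 0.0]
wrist_force: [0.3, -0.4, -0.1]
gripper_width: 0.0694
```

```bash
python3 w.py w8
```

```text
12.95 [0.5568 0.0299 0.0267] [-7.000e-04  1.940e-02  9.998e-01  1.000e-04] [ 0.3 -0.4 -0.1]
yaw tool y 87.77
```

View pics/w8.png

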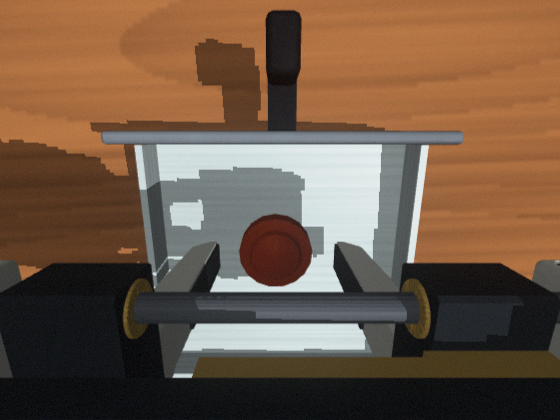

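Call:
{"api": "apply_moves", "payload": {"increments": [[0.5,0,-9,0,75],[0,0,-5,0,75],[0,0,0,0,65],[0,0,0,0,58],[0,0,0,0,52],[0,0,0,0,48],[0,0,0,0,45],[0,0,0,0,45],[0,0,0,0,45]]}}

```text
clock: 13.9
eef_pos: [0.5586, 0.0297, 0.0129]
ee_rot: [0.0, 0.019, 1.0, -0.0]
wrist_force: [-0.6, -0.2, 1.4]
gripper_width: 0.0449
```

Call:
{"api": "apply_moves", "payload": {"increments": [[0,0,10,0,45],[0,0,30,0,45],[0,0,30,0,45],[0,0,30,0,45],[0,0,0,0,45]]}}

```text
clock: 14.4
eef_pos: [0.5613, 0.0294, 0.1176]
ee_rot: [0.004, 0.019, 1.0, -0.001]
wrist_force: [0.3, 0.6, -0.4]
gripper_width: 0.0445
```

Call:
{"api": "apply_moves", "payload": {"increments": [[-18,23,0,0,40],[-18,23,0,0,40],[-18,23,0,0,40],[-18,23,0,0,40],[-18,23,-10,0,40],[-18,23,-10,0,40],[-18,23,-10,0,40],[-18,23,-10,0,40],[-18,22,-10,0,40],[-18,22,0,0,40]]}}

```text
clock: 15.4
eef_pos: [0.376, 0.258, 0.0611]
ee_rot: [-0.002, 0.02, 1.0, -0.001]
wrist_force: [0.7, 1.0, -0.0]
gripper_width: 0.0445
```

Call:
{"api": "apply_moves", "payload": {"increments": [[0,0,0,0,40],[0,0,0,0,40]]}}

```text
clock: 15.6
eef_pos: [0.378, 0.2579, 0.0625]
ee_rot: [-0.0, 0.018, 1.0, -0.0]
wrist_force: [0.2, -0.5, -0.7]
gripper_width: 0.045
```

```bash
python3 w.py w9
```

```text
15.6 [0.378  0.2579 0.0625] [-1.000e-04  1.850e-02  9.998e-01 -2.000e-04] [ 0.2 -0.5 -0.7]
yaw tool y 87.88
```

View pics/w9.png

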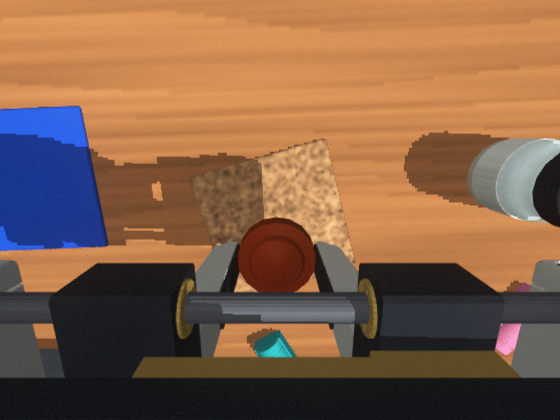

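Call:
{"api": "apply_moves", "payload": {"increments": [[0,0,-20,0,40],[0,0,-20,0,40],[0,0,-10,0,40],[0,0,-4,0,40],[0,0,0,0,40]]}}

```text
clock: 16.15
eef_pos: [0.3787, 0.2572, 0.0084]
ee_rot: [-0.0, 0.02, 1.0, -0.0]
wrist_force: [-0.8, -0.5, -0.3]
gripper_width: 0.0446
```

Call:
{"api": "apply_moves", "payload": {"increments": [[0,0,-1,0,40],[0,0,-0.5,0,40],[0,0,0,0,40],[0,0,0,0,55],[0,0,0,0,65],[0,0,0,0,75],[0,0,0,0,75],[0,0,20,0,75],[0,0,40,0,90],[0,0,40,0,100]]}}

```text
clock: 17.15
eef_pos: [0.3775, 0.2574, 0.1077]
ee_rot: [-0.001, 0.019, 1.0, -0.0]
wrist_force: [1.8, -0.9, -0.7]
gripper_width: 0.0812
```

Call:
{"api": "apply_moves", "payload": {"increments": [[14,13,10,8,100],[14,13,10,8,100],[15,14,10,8,100],[15,14,10,8,100],[15,14,5,8,100],[15,14,0,8,100],[15,14,0,8,100],[15,14,0,7,100],[0,0,0,0,100],[0,0,0,0,100]]}}

```text
clock: 18.15
eef_pos: [0.4958, 0.3674, 0.1515]
ee_rot: [-0.001, -0.505, 0.863, -0.0]
wrist_force: [-0.7, -0.5, -0.6]
gripper_width: 0.0932
```

```bash
python3 w.py w10; sed -i 's/m\[258:\]=0/m[300:]=0/' meas.py; python3 meas.py w10; python3 -c "
from h import *
img('scene','scene1')"
```

```text
18.15 [0.4958 0.3674 0.1515] [-8.000e-04 -5.048e-01  8.632e-01 -0.000e+00] [-0.7 -0.5 -0.6]
yaw tool y 150.64
red [329.  43.] 2110 c [378.  257.6] [45.4 47.5] long dir 95.6 zmax 0.0265
   top mean [0.3782 0.2593 0.0246]
red [277. 201.] 1374 c [494.4 366.6] [58.9 26.5] long dir 61.3 zmax 0.0211
   top mean [0.4937 0.3665 0.0192]
red [537. 251.] 985 c [348.1 474. ] [ 48.7 242.5] long dir 135.5 zmax 0.0373
   top mean [0.278  0.5456 0.0361]
```

View pics/w10.png

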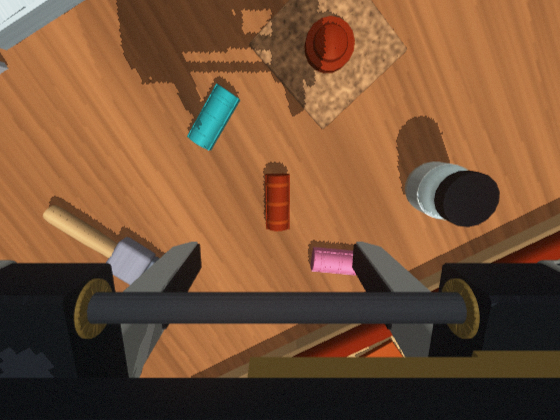

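View pics/scene1.png

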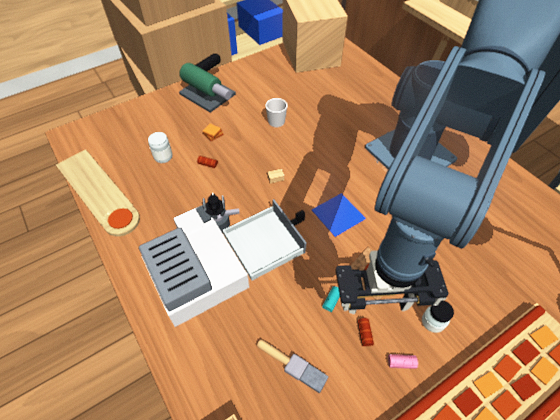

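Call:
{"api": "apply_moves", "payload": {"increments": [[-1,-0.8,-40,0.5,100],[0,0,-40,0,80],[0,0,-30,0,65],[0,0,-20,0,60],[0,0,-10,0,60],[0,0,0,0,60],[0,0,0,0,60]]}}

```text
clock: 18.95
eef_pos: [0.4959, 0.3671, 0.0133]
ee_rot: [0.001, -0.509, 0.861, -0.0]
wrist_force: [-0.5, 0.4, -0.5]
gripper_width: 0.0565
```

Call:
{"api": "apply_moves", "payload": {"increments": [[0,0,-5,0,60],[0,0,-3,0,60],[0,0,0,0,48],[0,0,0,0,40],[0,0,0,0,34],[0,0,0,0,29],[0,0,0,0,25],[0,0,0,0,20],[0,0,0,0,20]]}}

```text
clock: 19.85
eef_pos: [0.4954, 0.367, 0.0043]
ee_rot: [0.0, -0.51, 0.86, 0.0]
wrist_force: [-0.9, -0.3, 1.0]
gripper_width: 0.0252
```

Call:
{"api": "apply_moves", "payload": {"increments": [[0,0,10,0,18],[0,0,30,0,18],[0,0,30,0,18],[0,0,15,0,18],[7,-30,0,-6,18],[7,-30,0,-6,18],[7,-30,0,-6,18],[7,-30,0,-6,18],[7,-30,0,-6,18],[7,-30,0,-6,18]]}}

```text
clock: 20.85
eef_pos: [0.5377, 0.1857, 0.0899]
ee_rot: [0.0, -0.217, 0.976, -0.0]
wrist_force: [-0.5, -0.2, -0.5]
gripper_width: 0.0258
```

Call:
{"api": "apply_moves", "payload": {"increments": [[7,-31,0,-6,18],[7,-31,0,-6,18],[7,-31,0,-8,18],[7,-31,0,-7.5,18],[0,0,0,0,18],[0,0,0,0,18]]}}

```text
clock: 21.45
eef_pos: [0.5654, 0.0624, 0.0896]
ee_rot: [0.0, 0.02, 1.0, 0.0]
wrist_force: [0.0, 0.2, -0.6]
gripper_width: 0.0254
```

```bash
python3 w.py w11
python3 - <<'E'
from ld import *
p,d,c=ld('w11')
o=np.array([564,33.4]);a=np.radians(-2.2);R=np.array([[np.cos(a),-np.sin(a)],[np.sin(a),np.cos(a)]])
for q in((-75,-76),(-75,76),(75,76),(75,-76),(0,30)): print(q,(o+R@np.array(q)).round(1),proj(c,[*((o+R@np.array(q))/1000),.01]).round(0))
E
```

```text
21.45 [0.5654 0.0624 0.0896] [1.000e-04 1.960e-02 9.998e-01 2.000e-04] [ 0.   0.2 -0.6]
yaw tool y 87.75
(-75, -76) [486.1 -39.7] [145. 130.]
(-75, 76) [492.  112.2] [333. 130.]
(75, 76) [641.9 106.5] [325. 296.]
(75, -76) [636.  -45.4] [164. 296.]
(0, 30) [565.2  63.4] [276. 219.]
```

View pics/w11.png

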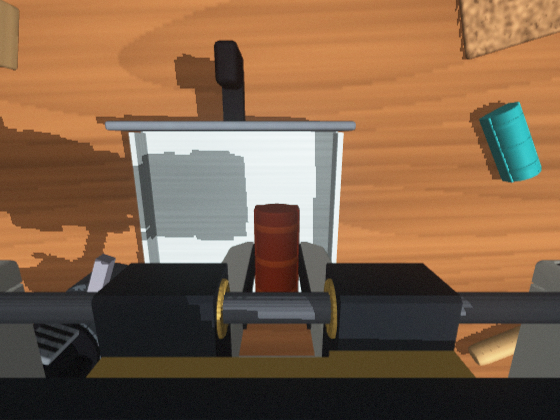

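Call:
{"api": "apply_moves", "payload": {"increments": [[0,0.5,-30,0,18],[0,0,-25,0,18],[0,0,-12,0,18],[0,0,-5,0,18],[0,0,0,0,18],[0,0,-2,0,18],[0,0,0,0,18]]}}

```text
clock: 22.2
eef_pos: [0.5661, 0.0635, 0.016]
ee_rot: [0.001, 0.019, 1.0, -0.0]
wrist_force: [0.5, 0.1, -0.4]
gripper_width: 0.0255
```

Call:
{"api": "apply_moves", "payload": {"increments": [[0,0,-1,0,18],[0,0,-0.5,0,18],[0,0,0,0,26],[0,0,0,0,32],[0,0,0,0,39],[0,0,0,0,39],[0,0,20,0,39],[0,0,30,0,39],[0,0,50,0,60],[0,0,30,0,100]]}}

```text
clock: 23.2
eef_pos: [0.5663, 0.0634, 0.1467]
ee_rot: [0.002, 0.019, 1.0, -0.0]
wrist_force: [1.1, -0.4, 0.3]
gripper_width: 0.048
```

Call:
{"api": "apply_moves", "payload": {"increments": [[-1,-30,15,-4,100],[-1,-32,10,-4,100],[-1,-32,0,-4,100],[-1,-32,0,-4,100],[-1,-32,0,-4,100],[-1,-32,0,-4,100],[-1,-32,0,-4,100],[-1,-32,0,-4,100],[-1,-32,0,-4,100],[-1,-32,0,-4,100]]}}

```text
clock: 24.2
eef_pos: [0.5551, -0.2558, 0.1685]
ee_rot: [-0.0, 0.362, 0.932, 0.0]
wrist_force: [0.9, 0.8, 0.3]
gripper_width: 0.0931
```

Call:
{"api": "apply_moves", "payload": {"increments": [[-1,-32,-10,-5,100],[0,-27,-10,-5,100],[0,0,0,0,100],[0,0,0,0,100]]}}

```text
clock: 24.6
eef_pos: [0.5539, -0.3135, 0.148]
ee_rot: [-0.001, 0.44, 0.898, 0.0]
wrist_force: [0.2, 0.6, -0.8]
gripper_width: 0.0927
```

```bash
python3 w.py w12; python3 meas.py w12
```

```text
24.6 [ 0.5539 -0.3135  0.148 ] [-8.000e-04  4.402e-01  8.979e-01  4.000e-04] [ 0.2  0.6 -0.8]
yaw tool y 37.77
red [276. 207.] 1374 c [ 555.3 -315.4] [25.5 60.4] long dir 127.5 zmax 0.0212
   top mean [ 0.5547 -0.3149  0.0193]
```

View pics/w12.png

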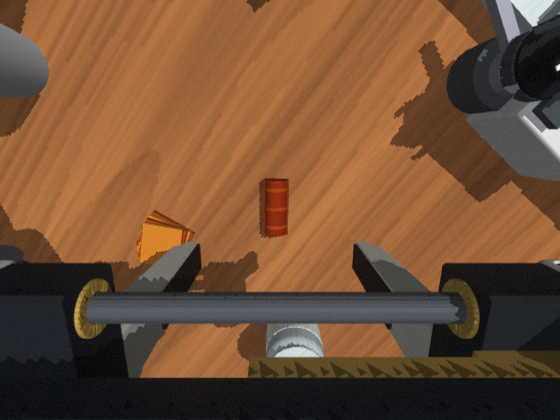

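Call:
{"api": "apply_moves", "payload": {"increments": [[1,-1.5,-40,-0.3,100],[0,0,-40,0,80],[0,0,-30,0,65],[0,0,-20,0,60],[0,0,-10,0,60],[0,0,0,0,60],[0,0,-4,0,60],[0,0,0,0,60]]}}

```text
clock: 25.45
eef_pos: [0.5561, -0.3153, 0.0058]
ee_rot: [0.001, 0.442, 0.897, -0.0]
wrist_force: [-0.4, 0.1, 0.3]
gripper_width: 0.0562
```

Call:
{"api": "apply_moves", "payload": {"increments": [[0,0,0,0,48],[0,0,0,0,40],[0,0,0,0,34],[0,0,0,0,29],[0,0,0,0,25],[0,0,0,0,20],[0,0,0,0,20]]}}

```text
clock: 26.15
eef_pos: [0.5554, -0.3152, 0.0048]
ee_rot: [0.0, 0.443, 0.897, -0.0]
wrist_force: [-0.2, -0.4, 1.8]
gripper_width: 0.0254
```

Call:
{"api": "apply_moves", "payload": {"increments": [[0,0,10,0,18],[0,0,30,0,18],[0,0,35,0,18],[0,0,30,0,18],[0,29,0,5,18],[0,29,0,5,18],[0,29,0,5,18],[0,29,0,5,18],[0,29,0,5,18],[0,29,0,5,18]]}}

```text
clock: 27.15
eef_pos: [0.5553, -0.1399, 0.1103]
ee_rot: [0.0, 0.194, 0.981, 0.0]
wrist_force: [0.2, -0.6, -0.9]
gripper_width: 0.0256
```

Call:
{"api": "apply_moves", "payload": {"increments": [[1,29,0,5,18],[1,29,0,5,18],[2,29,0,5,18],[2,29,0,5.5,18],[2,28,-10,0,18],[0,0,-10,0,18],[0,0,0,0,18]]}}

```text
clock: 27.85
eef_pos: [0.5623, 0.0035, 0.0886]
ee_rot: [-0.001, 0.017, 1.0, 0.0]
wrist_force: [-0.1, -0.8, -0.7]
gripper_width: 0.0254
```

```bash
python3 w.py w13; python3 meas.py w13
```

```text
27.85 [0.5623 0.0035 0.0886] [-0.0012  0.0169  0.9999  0.    ] [-0.1 -0.8 -0.7]
yaw tool y 88.06
red [350. 244.] 634 c [576.9  64.1] [22.1 32.6] long dir 179.3 zmax 0.0311
   top mean [0.5792 0.064  0.0292]
red [273. 274.] 1214 c [567.5   3.7] [24.3 30.2] long dir 179.1 zmax 0.1047
   top mean [0.5673 0.0032 0.103 ]
```

View pics/w13.png

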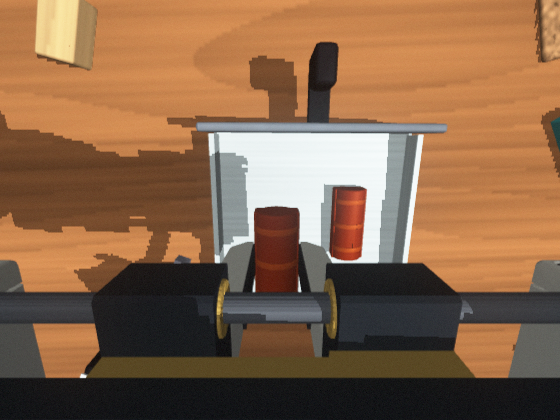

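Bar 1 lies flat in the tray (348,223); the second is held level above the free half. Lowering it.

Call:
{"api": "apply_moves", "payload": {"increments": [[0,0,-30,0,18],[0,0,-25,0,18],[0,0,-12,0,18],[0,0,-4,0,18],[0,0,-1,0,18],[0,0,0,0,18]]}}

```text
clock: 28.5
eef_pos: [0.5643, 0.0024, 0.0186]
ee_rot: [0.001, 0.018, 1.0, -0.0]
wrist_force: [0.8, 0.7, 0.0]
gripper_width: 0.0255
```

Call:
{"api": "apply_moves", "payload": {"increments": [[0,0,-2,0,18],[0,0,-1,0,18],[0,0,-0.5,0,18],[0,0,0,0,18],[0,0,0,0,26],[0,0,0,0,32],[0,0,0,0,39],[0,0,0,0,39],[0,0,20,0,39],[0,0,30,0,39]]}}

```text
clock: 29.5
eef_pos: [0.5615, 0.0032, 0.0626]
ee_rot: [-0.003, 0.018, 1.0, 0.0]
wrist_force: [-0.2, 0.1, -0.2]
gripper_width: 0.0365
```

Call:
{"api": "apply_moves", "payload": {"increments": [[0,0,40,0,70],[0,0,50,0,100],[0,0,50,0,100],[0,15,20,0,100],[0,15,0,0,100],[0,0,0,0,100],[0,0,0,0,100]]}}

```text
clock: 30.2
eef_pos: [0.5622, 0.0333, 0.222]
ee_rot: [-0.002, 0.017, 1.0, 0.0]
wrist_force: [0.1, 0.3, -0.3]
gripper_width: 0.0877
```

```bash
python3 w.py w14; python3 meas.py w14; python3 -c "
from h import *
img('scene','scene2')"
```

```text
30.2 [0.5622 0.0333 0.222 ] [-0.0019  0.0171  0.9999  0.    ] [ 0.1  0.3 -0.3]
yaw tool y 88.04
red [469.  25.] 1514 c [376.2 258.6] [48.6 46.3] long dir 5.5 zmax 0.0268
   top mean [0.3785 0.2575 0.0248]
```

View pics/w14.png

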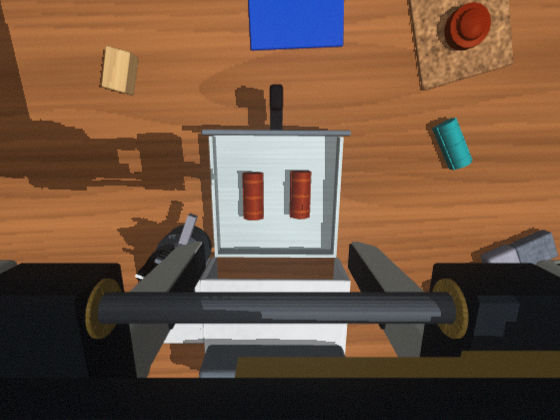

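View pics/scene2.png

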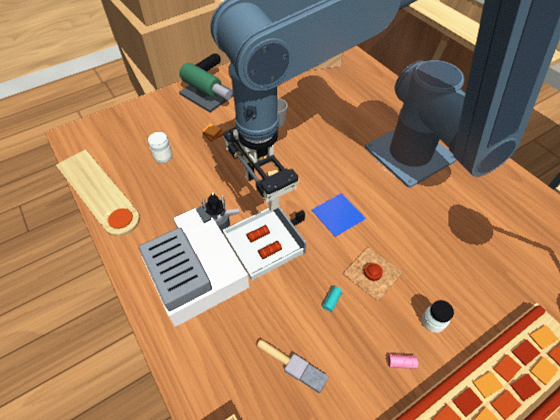

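Call:
{"api": "apply_moves", "payload": {"increments": [[-30,1,0,0,80],[-30,1,0,-0.2,80],[-30,1,-20,0,70],[-24.5,1.4,-20,0,60],[0,0,-40,0,60],[0,0,-40,0,60],[0,0,-30,0,60],[0,0,0,0,60],[0,0,0,0,60]]}}

```text
clock: 31.2
eef_pos: [0.4484, 0.037, 0.0738]
ee_rot: [-0.001, 0.02, 1.0, 0.0]
wrist_force: [1.0, -0.2, 1.1]
gripper_width: 0.0558
```

```bash
python3 w.py w15
python3 - <<'E'
from ld import *
p,d,c=ld('w15'); X=pts(c,d)
m=(d>0)&(X[...,0]<.475)&(X[...,0]>.40)&(X[...,1]>0)&(X[...,1]<.08)&(X[...,2]>.055)&(X[...,2]<.072)
P=X[m]; r=cv2.minAreaRect(P[:,:2].astype(np.float32)*1000); print(len(P),r)
E
```

```text
31.2 [0.4484 0.037  0.0738] [-1.200e-03  1.970e-02  9.998e-01  1.000e-04] [ 1.  -0.2  1.1]
yaw tool y 87.74
792 ((451.1112060546875, 37.62269973754883), (13.328719139099121, 23.898500442504883), 88.21537017822266)
```

View pics/w15.png

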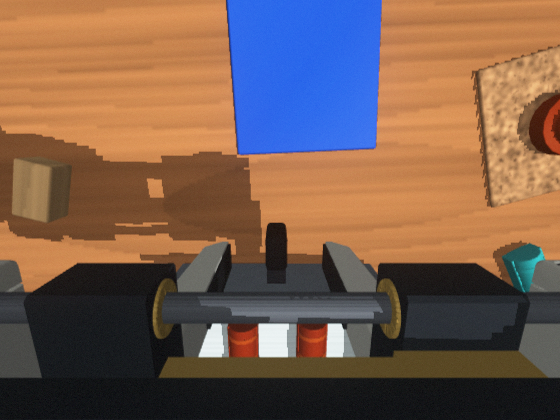

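Call:
{"api": "apply_moves", "payload": {"increments": [[1,0.8,-20,0,60],[0,0,-16,0,60],[0,0,0,0,60],[0,0,0,0,40],[0,0,0,0,25],[0,0,0,0,14],[0,0,0,0,10],[0,0,0,0,10]]}}

```text
clock: 32.05
eef_pos: [0.4501, 0.0381, 0.0385]
ee_rot: [0.0, 0.019, 1.0, -0.0]
wrist_force: [1.1, 0.4, -0.3]
gripper_width: 0.0205
```

Call:
{"api": "apply_moves", "payload": {"increments": [[4,-0.2,0,0,10],[8,-0.3,0,0,10],[10,-0.4,0,0,10],[10,-0.4,0,0,10],[10,-0.4,0,0,10],[10,-0.4,0,0,10],[10,-0.4,0,0,10],[10,-0.4,0,0,10],[10,-0.4,0,0,10],[10,-0.4,0,0,10]]}}

```text
clock: 33.05
eef_pos: [0.5421, 0.033, 0.0383]
ee_rot: [-0.0, 0.019, 1.0, -0.001]
wrist_force: [-1.4, -5.5, 2.8]
gripper_width: 0.014
```

Call:
{"api": "apply_moves", "payload": {"increments": [[10,-0.4,0,0,10],[10,-0.4,0,0,10],[10,-0.4,0,0,10],[10,-0.4,0,0,10],[10,-0.4,0,0,10],[8,-0.3,0,0,10],[6,-0.2,0,0,10],[4,-0.2,0,0,10],[2,0,0,0,10],[0,0,0,0,10]]}}

```text
clock: 34.05
eef_pos: [0.6125, 0.0302, 0.0383]
ee_rot: [0.0, 0.02, 1.0, -0.001]
wrist_force: [-0.7, -5.9, 2.4]
gripper_width: 0.0141
```

Call:
{"api": "apply_moves", "payload": {"increments": [[2,0,0,0,10],[2,0,0,0,10],[1,0,0,0,10],[0,0,0,0,10]]}}

```text
clock: 34.45
eef_pos: [0.6171, 0.0301, 0.0383]
ee_rot: [-0.0, 0.019, 1.0, -0.001]
wrist_force: [-0.8, -6.2, 1.7]
gripper_width: 0.0137
```

Call:
{"api": "apply_moves", "payload": {"increments": [[1,0,0,0,10],[1,0,0,0,10],[1,0,0,0,10],[0,0,0,0,10]]}}

```text
clock: 34.85
eef_pos: [0.6175, 0.0301, 0.0383]
ee_rot: [-0.003, 0.019, 1.0, -0.001]
wrist_force: [-8.5, -7.1, 9.0]
gripper_width: 0.0138
```

Call:
{"api": "apply_moves", "payload": {"increments": [[0,0,0,0,25],[0,0,0,0,45],[0,0,0,0,60],[0,0,0,0,60],[0,0,30,0,60],[0,0,40,0,70],[0,0,40,0,80],[0,0,25,0,80],[0,0,0,0,80]]}}

```text
clock: 35.75
eef_pos: [0.6226, 0.0317, 0.1779]
ee_rot: [0.004, 0.019, 1.0, -0.0]
wrist_force: [0.7, 0.4, 0.3]
gripper_width: 0.0743
```

Call:
{"api": "apply_moves", "payload": {"increments": [[2,-15,0,8,80],[2,-15,0,8,80],[2,-15,0,8,80],[2,-15,0,8,80],[2,-15,0,8,80],[2,-15,0,8,80],[2,-15,0,8,80],[2,-17,0,8,80],[0,0,0,6,80],[0,0,0,0,80]]}}

```text
clock: 36.75
eef_pos: [0.6352, -0.0905, 0.1713]
ee_rot: [-0.001, -0.558, 0.83, 0.001]
wrist_force: [0.2, 0.2, -0.2]
gripper_width: 0.0743
```

Call:
{"api": "apply_moves", "payload": {"increments": [[0,0,0,0,80],[0,0,0,0,80]]}}

```text
clock: 36.95
eef_pos: [0.6356, -0.0897, 0.1725]
ee_rot: [-0.0, -0.557, 0.831, 0.0]
wrist_force: [-0.2, -0.1, -0.1]
gripper_width: 0.0742
```

```bash
python3 w.py w16
python3 - <<'E'
from ld import *
p,d,c=ld('w16'); X=pts(c,d)
print(ctrl.state()['joints'].round(3))
m=(d>0)&(abs(X[...,0]-.636)<.045)&(abs(X[...,1]+.092)<.045)&(X[...,2]>.107)&(X[...,2]<.115)
P=X[m]; r=cv2.minAreaRect(P[:,:2].astype(np.float32)*1000); print(len(P),r)
m=(d>0)&(X[...,0]<.64)&(X[...,0]>.58)&(X[...,1]>0)&(X[...,1]<.07)&(X[...,2]>.055)&(X[...,2]<.072)
P=X[m]
if len(P)>20: r=cv2.minAreaRect(P[:,:2].astype(np.float32)*1000); print('handle',len(P),r)
E
```

```text
36.95 [ 0.6356 -0.0897  0.1725] [-3.000e-04 -5.569e-01  8.306e-01  5.000e-04] [-0.2 -0.1 -0.1]
yaw tool y 157.68
[-0.314  0.454  1.364  0.     1.325 -3.066]
759 ((636.0492553710938, -92.22653198242188), (45.612327575683594, 56.71420669555664), 35.4168815612793)
```

View pics/w16.png

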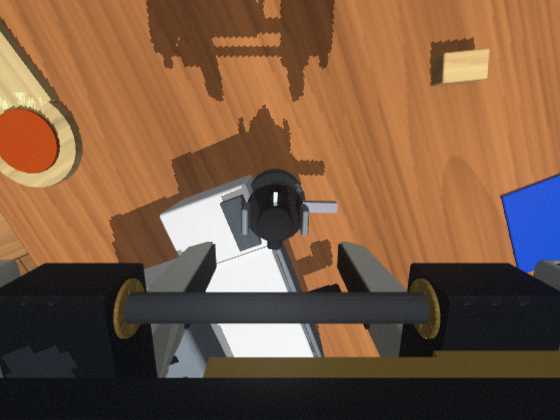

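Call:
{"api": "apply_moves", "payload": {"increments": [[1,-2.5,-30,0,80],[0,0,-30,0,80],[0,0,-15,0,80],[0,0,-10,0,70],[0,0,0,0,62],[0,0,0,0,62],[0,0,0,0,62]]}}

```text
clock: 37.7
eef_pos: [0.6378, -0.093, 0.0895]
ee_rot: [0.001, -0.558, 0.83, -0.001]
wrist_force: [0.1, 0.0, -0.5]
gripper_width: 0.0579
```

Call:
{"api": "apply_moves", "payload": {"increments": [[0,0,0,0,56],[0,0,0,0,52],[0,0,0,0,48],[0,0,0,0,44],[0,0,0,0,42],[0,0,0,0,42],[0,0,0,0,42]]}}

```text
clock: 38.4
eef_pos: [0.6364, -0.0925, 0.0895]
ee_rot: [-0.0, -0.558, 0.83, 0.0]
wrist_force: [-5.6, 2.5, 8.8]
gripper_width: 0.0401
```

Call:
{"api": "apply_moves", "payload": {"increments": [[0,0,0,-4,42],[0,0,0,-4,42],[0,0,0,-4,42],[0,0,0,-4,42],[0,0,0,-4,42],[0,0,0,-4,42],[0,0,0,-4,42],[0,0,0,-4,42],[0,0,0,-4,42],[0,0,0,-4,42]]}}

```text
clock: 39.4
eef_pos: [0.6367, -0.0926, 0.0895]
ee_rot: [0.0, -0.239, 0.971, -0.0]
wrist_force: [-4.2, 1.1, 8.6]
gripper_width: 0.0402
```

Call:
{"api": "apply_moves", "payload": {"increments": [[0,0,0,-4,42],[0,0,0,-4,42],[0,0,0,-4,42],[0,0,0,-4,42],[0,0,0,-4,42],[0,0,0,-4,42],[0,0,0,-4,42],[0,0,0,-2,42],[0,0,0,0,42]]}}

```text
clock: 40.3
eef_pos: [0.6368, -0.0929, 0.0895]
ee_rot: [0.0, 0.02, 1.0, -0.0]
wrist_force: [-4.1, 2.0, 7.7]
gripper_width: 0.0398
```

```bash
python3 w.py w17; python3 -c "
from rig import ctrl
s=ctrl.state();print(s['ft_torque'])"
```

```text
40.3 [ 0.6368 -0.0929  0.0895] [ 2.000e-04  1.960e-02  9.998e-01 -3.000e-04] [-4.1  2.   7.7]
yaw tool y 87.75
[0.20002657 0.79284846 0.24000106]
```

View pics/w17.png

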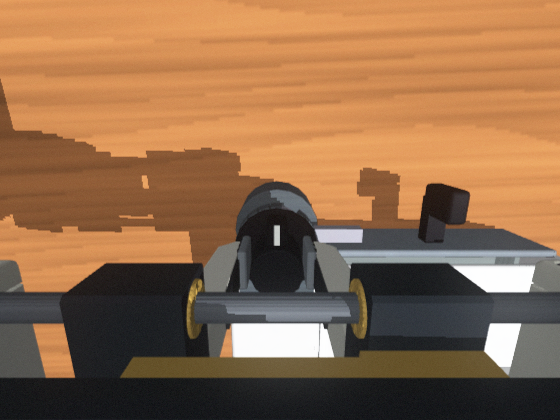

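Call:
{"api": "apply_moves", "payload": {"increments": [[0,0,0,-1.2,42],[0,0,0,0,42],[0,0,0,0,50],[0,0,0,0,60],[0,0,0,0,75],[0,0,0,0,80],[0,0,30,0,80],[0,0,40,0,80],[0,0,40,0,90],[10,20,40,0,100]]}}

```text
clock: 41.35
eef_pos: [0.6461, -0.0748, 0.2391]
ee_rot: [-0.001, 0.031, 1.0, -0.0]
wrist_force: [0.3, 0.5, -1.2]
gripper_width: 0.0862
```

Call:
{"api": "apply_moves", "payload": {"increments": [[10,20,10,0,100],[0,0,0,0,100],[0,0,0,0,100]]}}

```text
clock: 41.65
eef_pos: [0.6566, -0.0526, 0.2472]
ee_rot: [-0.001, 0.029, 1.0, -0.0]
wrist_force: [-0.3, 0.0, -0.5]
gripper_width: 0.0927
```

```bash
python3 w.py w18
python3 - <<'E'
from ld import *
p,d,c=ld('w18'); X=pts(c,d)
b=cv2.cvtColor(p,cv2.COLOR_RGB2BGR); cv2.imwrite('pics/w18c.png',cv2.resize(b[90:270,150:400],None,fx=3.2,fy=3.2))
def rect(n,m):
    P=X[m&(d>0)]; r=cv2.minAreaRect(P[:,:2].astype(np.float32)*1000); print(n,len(P),np.round(r[0],1),np.round(r[1],1),round(r[2],1))
nd=(abs(X[...,0]-.636)<.045)&(abs(X[...,1]+.092)<.045)
rect('.113-.122',nd&(X[...,2]>.113)&(X[...,2]<.122)); rect('.108-.116',nd&(X[...,2]>.108)&(X[...,2]<.116))
rect('handle',(X[...,0]<.64)&(X[...,0]>.58)&(X[...,1]>-.02)&(X[...,1]<.08)&(X[...,2]>.055)&(X[...,2]<.072))
# steel bar: yaw
m=(X[...,1]>-.06)&(X[...,1]<-.03)&(X[...,0]<.65)&(X[...,0]>.6)&(X[...,2]>.03)
P=X[m&(d>0)];print('bar z',np.percentile(P[:,2],[5,50,95]) if len(P) else None)
E
```

```text
41.65 [ 0.6566 -0.0526  0.2472] [-6.000e-04  2.950e-02  9.996e-01 -1.000e-04] [-0.3  0.  -0.5]
yaw tool y 86.62
.113-.122 696 [636.2 -91.9] [52.9 27.7] 86.8
.108-.116 497 [636.3 -91.6] [55.7 45. ] 56.3
handle 269 [618.2  30.9] [14.4 23.5] 87.8
bar z [0.3457277  0.36399277 0.37285465]
```

View pics/w18c.png

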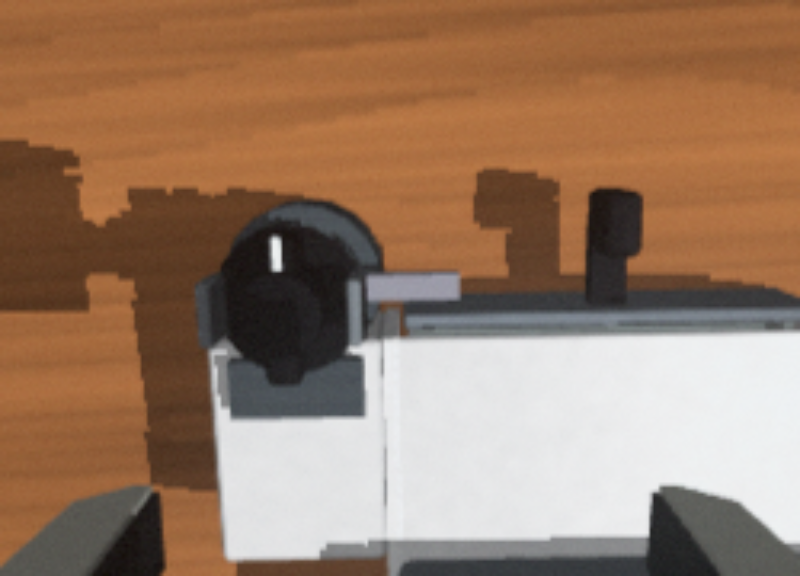

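Call:
{"api": "apply_moves", "payload": {"increments": [[-30,-10,10,0,100],[-30,-10,10,0,100],[-30,-10,10,0,100],[-30,-10,10,0,100],[-30,-10,0,0,100],[-30,-10,0,0,100],[0,0,0,0,100],[0,0,0,0,100]]}}

```text
clock: 42.5
eef_pos: [0.4761, -0.1134, 0.2874]
ee_rot: [-0.0, 0.031, 1.0, 0.0]
wrist_force: [0.4, 0.6, 0.3]
gripper_width: 0.093
```

```bash
python3 w.py w19; python3 meas.py w19; python3 -c "
from h import *
img('scene','scene3');p,d=img('top','top3')
c=cam('scene')"
```

```text
42.5 [ 0.4761 -0.1134  0.2874] [-5.000e-04  3.110e-02  9.995e-01  3.000e-04] [0.4 0.6 0.3]
yaw tool y 86.44
red [552. 103.] 456 c [385.9 282.7] [42.4 19.1] long dir 7.9 zmax 0.0233
   top mean [0.3871 0.2845 0.0216]
```

View pics/scene3.png

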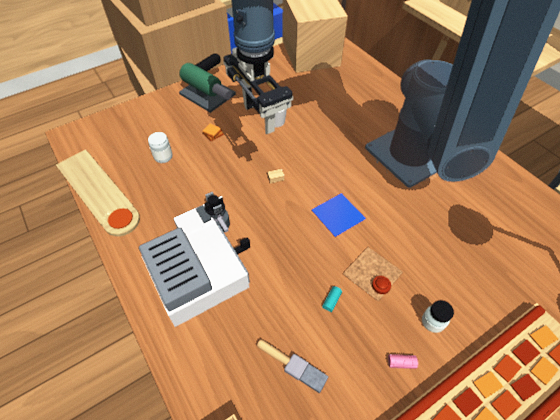

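View pics/top3.png

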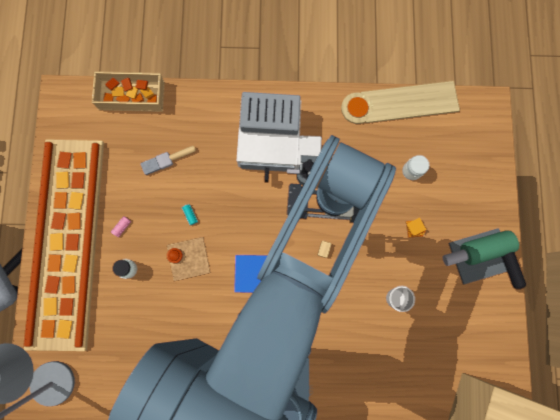

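Call:
{"api": "apply_moves", "payload": {"increments": [[-9,34,-7,0,100],[-9,34,-7,0,100],[-9,34,-7,0,100],[-9,34,-7,0,100],[-9,34,-7,0,100],[-9,34,-7,0,100],[-9,34,-7,0,100],[-9,34,-7,0,100],[-9,34,-7,0,100],[-9,34,-7,0,100]]}}

```text
clock: 43.65
eef_pos: [0.3867, 0.2293, 0.2175]
ee_rot: [-0.0, 0.029, 1.0, -0.0]
wrist_force: [0.4, 0.3, -1.0]
gripper_width: 0.0931
```

Call:
{"api": "apply_moves", "payload": {"increments": [[0,34,-7,0,100],[0,30,-7,0,100],[0,0,0,0,100],[0,0,0,0,100]]}}

```text
clock: 44.05
eef_pos: [0.3866, 0.2919, 0.2034]
ee_rot: [-0.001, 0.029, 1.0, -0.001]
wrist_force: [0.2, -0.2, 0.9]
gripper_width: 0.0929
```

```bash
python3 w.py w20; python3 meas.py w20
```

```text
44.05 [0.3866 0.2919 0.2034] [-7.000e-04  2.860e-02  9.996e-01 -6.000e-04] [ 0.2 -0.2  0.9]
yaw tool y 86.72
red [502. 126.] 6737 c [324.6 523.4] [238.1 242.9] long dir 144.6 zmax 0.0376
   top mean [0.3246 0.5489 0.0359]
red [547.  39.] 1255 c [232.5 590.9] [49.9 27.3] long dir 0.6 zmax 0.026
   top mean [0.2336 0.5889 0.0243]
red [543. 100.] 1516 c [293.6 595.3] [48.9 35.7] long dir 6.0 zmax 0.0259
   top mean [0.2939 0.5944 0.0243]
red [280. 193.] 1054 c [384.2 297.5] [44.  44.4] long dir 144.5 zmax 0.0264
   top mean [0.3846 0.2977 0.0245]
red [526. 207.] 1242 c [417.5 596.2] [48.5 37.1] long dir 0.1 zmax 0.0258
   top mean [0.4169 0.5954 0.0242]
red [519. 249.] 807 c [427.  485.6] [287.6  43.1] long dir 68.0 zmax 0.0257
   top mean [0.4713 0.5939 0.0255]
red [550. 247.] 492 c [471.5 635.1] [35.6 24. ] long dir 0.9 zmax 0.0256
   top mean [0.4718 0.6343 0.024 ]
```

View pics/w20.png

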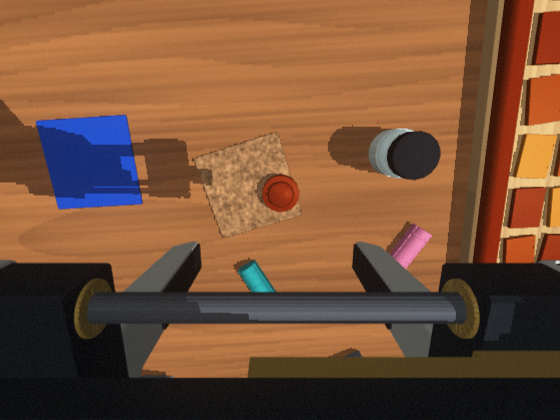

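Call:
{"api": "apply_moves", "payload": {"increments": [[-2,5.7,-40,0,90],[0,0,-40,0,75],[0,0,-40,0,75],[0,0,-40,0,75],[0,0,-22,0,75],[0,0,-10,0,75],[0,0,0,0,75],[0,0,0,0,75]]}}

```text
clock: 44.9
eef_pos: [0.386, 0.297, 0.0132]
ee_rot: [0.001, 0.03, 1.0, 0.0]
wrist_force: [-0.2, -0.2, -0.1]
gripper_width: 0.0697
```

Call:
{"api": "apply_moves", "payload": {"increments": [[0,0,-3,0,75],[0,0,-1,0,65],[0,0,0,0,58],[0,0,0,0,52],[0,0,0,0,48],[0,0,0,0,44],[0,0,0,0,40],[0,0,0,0,40]]}}

```text
clock: 45.7
eef_pos: [0.385, 0.297, 0.0083]
ee_rot: [0.0, 0.03, 1.0, 0.0]
wrist_force: [-0.8, 0.5, 2.8]
gripper_width: 0.0447
```

Held; lift slightly, shift to the mat centre (−8, −39), set down.

Call:
{"api": "apply_moves", "payload": {"increments": [[0,0,10,0,40],[0,0,10,0,40],[-2,-10,0,0,40],[-2,-10,0,0,40],[-2,-10,0,0,40],[-2,-9,0,0,40],[0,0,-10,0,40],[0,0,-7,0,40],[0,0,-2,0,40],[0,0,0,0,40]]}}

```text
clock: 46.7
eef_pos: [0.3766, 0.258, 0.0085]
ee_rot: [-0.001, 0.03, 1.0, -0.0]
wrist_force: [0.3, 0.2, -0.0]
gripper_width: 0.0445
```

Call:
{"api": "apply_moves", "payload": {"increments": [[0,0,-0.5,0,40],[0,0,0,0,40],[0,0,0,0,50],[0,0,0,0,60],[0,0,0,0,75],[0,0,0,0,75],[0,0,20,0,75],[0,0,40,0,75],[10,20,40,0,100],[30,20,40,0,100]]}}

```text
clock: 47.7
eef_pos: [0.4129, 0.2966, 0.1475]
ee_rot: [-0.001, 0.03, 1.0, -0.0]
wrist_force: [1.0, -0.1, -0.4]
gripper_width: 0.0812
```

Call:
{"api": "apply_moves", "payload": {"increments": [[40,-10,20,0,100],[30,-30,20,0,100],[30,-30,0,0,100],[0,0,0,0,100],[0,0,0,0,100]]}}

```text
clock: 48.2
eef_pos: [0.5148, 0.2257, 0.1853]
ee_rot: [-0.001, 0.031, 1.0, 0.0]
wrist_force: [-1.0, -0.0, -0.1]
gripper_width: 0.0928
```

```bash
python3 w.py w21; python3 meas.py w21 | head -8;  python3 -c "
from h import *
img('scene','scene4')"
```

```text
48.2 [0.5148 0.2257 0.1853] [-6.000e-04  3.110e-02  9.995e-01  0.000e+00] [-1.  -0.  -0.1]
yaw tool y 86.43
red [299.  68.] 1613 c [376.5 258.4] [45.5 45.7] long dir 153.2 zmax 0.0267
   top mean [0.3774 0.259  0.0247]
red [553. 223.] 1070 c [551.  540.6] [110.2  12.5] long dir 4.8 zmax 0.0368
   top mean [0.5772 0.5435 0.0349]
```

View pics/w21.png

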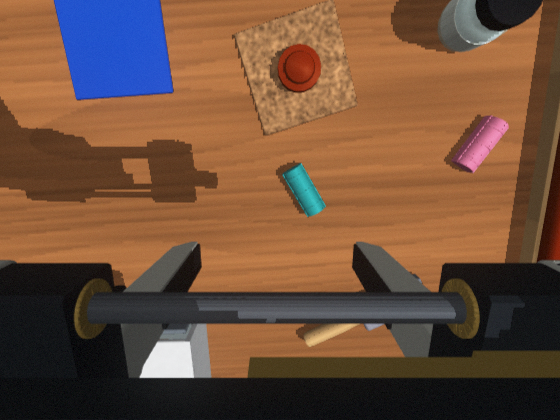

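View pics/scene4.png

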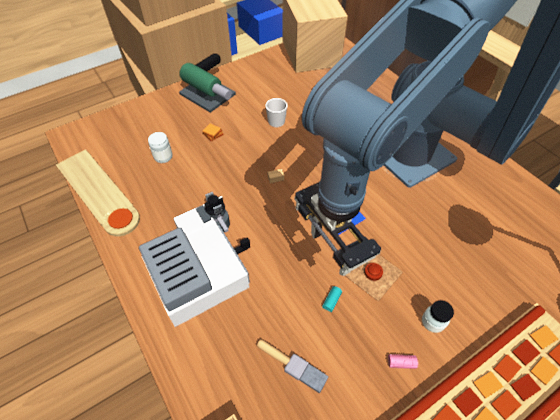

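```bash
python3 -c "
from rig import ctrl
print(ctrl.finish_job())"
```

```text
the job is handed in; nothing more can be done
None
```

The job is done and handed in at about 48 s, well within the 210 s limit.

**What I did**
- I pinched both tabs, turned the dial about 70° to open, and pulled the tray out about 168 mm, close to its stop.
- I moved the rosette to the cork mat.
- I laid the two amber bars that were present flat in the tray. I saw no other amber bars in any view.
- I pushed the tray home until it met its end stop (about 8 N), turned the dial back, and released the tabs.

**Rosette knocked aside:** a check after locking showed it had been pushed about 40 mm, so it overhung the mat edge by about 5 mm. I picked it up again and set it back in the centre.

**Last checks**
- **Rosette:** centre at (376.5, 258.4) mm, against the mat centre at about (377, 258) mm, lying flat.
- **Tray:** handle at (618.2, 30.9) mm, matching its first reading in the closed position.
- **Dial:** locking bar across the tray front, as at the start. Width across the tabs read 52.9 mm, against 53.4 mm before, so both have sprung out.
- **Other items:** they looked unmoved in the last scene picture.

I could not see the bars inside the closed box. They lay flat in the last view before the tray was pushed in. The highest wrist force I read was about 14 N. No check failed or disagreed beyond the knocked rosette.

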